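# Open the air shutter of a glass-engraving station by feel

## Task

Open the suction of the engraving station: take the wooden-handled pick from the tool block, feel with its tip along the floor of the slot in the station's top until it drops into the hidden hole of the air shutter, and with the pick in that hole draw the shutter fully open, the way the growing bars beside the slot point. Then stand the pick back in its hole in the block, fully home, and leave the glasses, vase and bottle standing where they are.

Things in the scene. Friction and masses are not known exactly. Their poses are not given: they have to be found in the camera images.
- station: Grey flush-topped downdraft box, 300 mm (its x) by 420 mm (its y) by 85 mm high, fixed; a steel slit grille covers most of the top. Origin: centre of its underside. Its +x points away from the robot (the side with the duct), z up.
- slot_mid (a point): Middle of the slot that runs along the station's y near its front (robot-side) edge, at the level of the station's top; axes as the station's. The slot is 14 mm wide and 170 mm long (85 mm to each side), with upright walls. Its dark floor is the shutter, a flat strip 8 mm thick whose top lies 15 mm below the station's top.
- slot_shut_end (a point): End of the slot at -y (shut end), at the station's top. The shutter has one hole, 14 mm long and as wide as the slot, with 50 mm of free depth below the shutter's top. It is dull black like the strip and can hardly be seen, and its place is not known: at the start its centre lies somewhere from 8 to 69 mm from this end.
- slot_open_end (a point): End of the slot at +y (open end), at the station's top. Five dark bars on the top in front of the slot grow longer towards this end.
- shutter (a joint): How far the shutter is drawn open, m: 0 = shut, 0.075 = fully open, against its stop; it moves along the station's +y to open, carrying its hole with it. Starts between 0 and 0.015. It has about 5 N of sliding friction and stays where it is left. The reading says nothing about where the hole is.
- pick: Pick, 155 mm long, 0.1 to 0.15 kg, upright in the block. Origin: at the very tip, z up along the shaft to the handle. A straight steel shaft 8 mm in diameter with a round nose from 0 to 65 mm, a brass collar 22 mm in diameter from 65 to 77 mm, a dark wooden handle from 75 to 155 mm, 32 mm wide along its x and 24 mm thick along its y (grip it across the 24 mm).
- block: Wooden tool block, fixed, 170 mm (x) by 70 mm (y) by 70 mm high. Origin: centre of its underside. The pick stands in its middle hole; at 60 mm along -x a thin steel scriber stands up to 125 mm above the table, at 60 mm along +x a brush up to 140 mm: both are fixed in the block.
- block_hole (a point): Centre of the mouth of the pick's hole, on the block's top: 14 mm in diameter, through the 70 mm of the block. With the pick home its collar rests on the block's top and its tip is 65 mm below this point.
- tumbler_a: clear engraved tumbler, 76 mm across, 105 mm tall, standing on the station's grille. Origin: centre of its underside, z up. Not to be disturbed.
- tumbler_b: a second clear engraved tumbler, same size, standing on the grille. Origin: centre of its underside, z up. Not to be disturbed.
- tall_glass: clear engraved tall glass, 80 mm across, 150 mm tall, on the table. Origin: centre of its underside, z up. Not to be disturbed.
- amber_vase: dark amber cut-bottle vase, 94 mm across, 140 mm tall, on the table at one side of the station. Origin: centre of its underside, z up. Not to be disturbed.
- bottle: clear capped bottle, 72 mm across, 220 mm tall, on the table. Origin: centre of its underside, z up. Not to be disturbed.

How it is judged:
By the outcome, as a careful person would: the job done as asked, in the order asked, and still so for the second after the job is handed in, with the robot touching nothing.
It also fails if it takes over 72 s, if anything falls off the work surface, if the arm or the gripper's body presses on something with over 40 N, if the wrist force passes 120 N, or if a joint passes its speed limit or range.

## Robot

A 7-joint arm with a two-finger parallel gripper is mounted at the origin on the work surface. World frame = base frame: x ahead of the robot, y to its left, z up, the work surface at z = 0. Lengths are in mm, angles in rad, forces in N, time in s.
With the tool pointing down it reaches from about 350 to 900 mm from the base axis. Payload 7.2 kg.
Tool frame: the origin (TCP) lies midway between the tips of the shut fingers; the grasp point (between the pads) lies 19 mm behind it; z points along the fingers, y is the line along which they close (so a half turn about z gives the same grasp; the last joint's range is limited). The gripper opens to 88 mm and grips with 3 to 60 N. Pads are 20 mm wide; open, the fingers measure 115 mm over their backs; the gripper's body (75 mm by 178 mm) begins 61 mm behind the grasp point.
Start: joints at [1.187, 0.411, -0.013, 1.596, 0.006, 1.134, -0.082], TCP at [194.099, -594.1, 222.653] pointing down, gripper open.
Joint ranges: [-2.95, 2.95], [-0.29, 1.99], [-1.47, 1.44], [0.14, 2.54], [-1.03, 4.17], [0.13, 1.85], [-2.86, 2.86]. Speed limits (rad/s): [2.39, 2.39, 3.01, 3.01, 3.14, 3.14, 3.14].

## Interface

Orientations are given as a unit quaternion [x, y, z, w].
In Python, from rig import env, grab_frame gives the robot as it stands (env), with the cameras as plain functions.
- The arm moves only by the tool inch_along, called as a command line: name --pt "numbers of a row" for each row, then --argument value for the rest. Schema: {"type":"object","properties":{"deltas":{"type":"array","items":{"type":"array","items":{"type":"number"},"minItems":7,"maxItems":7},"minItems":1,"maxItems":10},"clamp_n":{"type":"number"},"only":{"type":"string"},"quiet":{"type":"boolean"},"lines":{"type":"string"}},"required":["deltas"],"additionalProperties":false}. deltas is a list of rows, 1 to 10 of them, each of 7 numbers: dx, dy, dz in normalised numbers (1 is 500 mm), then a rotation vector rx, ry, rz in normalised numbers (1 is 60 degrees), then the finger opening in mm; each row is the pose to reach, as a shift and turn from the pose commanded when the call began, along the tool's axes at that moment; what a row does not reach only later rows make up. A row lasts 1/8 s, in which the tool goes at most 62.5 mm and 0.188 rad, less where a joint would pass 70% of its speed; a pose out of reach is approached as far as the arm can. The fingers move at their own pace and stop on an object; clamp_n is the grip in N (left out, the last holds). Time passes only in rows, so rows that do not move let the fingers close. The tool returns the time, the measured TCP pose, the force, the opening and the grip force at its end. only (a regular expression) keeps the lines of the reply that match it, lines (a string "A,B") keeps lines A to B, and quiet returns only ok. A shift or turn number past 1, either way, is cut back to 1. Input that does not fit is refused with a message, and nothing moves.
- env.get_obs(): the state, without advancing time (a new reading comes with each control period).
- grab_frame(name): name is "side" or "top"; returns a dict with "pixels" (384x512x3 uint8, red, green, blue), "z_map" (384x512 float32, mm along the optical axis (not along the pixel's ray), 0 where there is no reading), "camera_matrix" (3x3 intrinsics, pixels), "extrinsics" (4x4, takes a point from camera to world coordinates). Camera axes: x right, y down, z forward; pixel columns grow to the right and rows downward; lengths in mm; the calibration is good to about 2 mm. A picture is of the moment at which its call begins.
- env.close_job(): hands the job in; it is judged then, once.
The state is a dict: "time": time; "qpos": joint angles; "qvel": joint speeds; "effort": joint torques, N m; "eef_pos": TCP position; "eef_rot": TCP orientation; "contact_force": force on the tool from outside, world axes, zero at the start; "ft_torque": the same for the moment, N m; "gripper_width": finger opening in mm; "grasp_force": force on a finger pad.
Only numpy, scipy, OpenCV 4.12 (cv2) and the standard library are available. Lean on these libraries where they do the work, as an engineer would, in place of code of your own. Each camera call takes 0.05 s, during which the arm holds its last target. There are 200 camera calls.

## Working session

There is one attempt and no reset: what is moved stays moved. The work goes in short steps, Python scripts to look and compute and a tool call to move; the robot and the scene stay as the last step left them, time stands still between calls to the robot, and variables do not carry over. Pictures are saved under pics/ and viewed, at most 10 in all, crops included, and the job is handed in when it is done.

```bash
ls; mkdir -p pics
```

Run:
```python
from rig import env, grab_frame
import cv2,numpy as np,pickle
for n in("side","top"):
    f=grab_frame(n);pickle.dump(f,open(n+".pkl","wb"))
    cv2.imwrite(f"pics/{n}0.png",f["pixels"][...,::-1]);print(f["camera_matrix"],f["extrinsics"].round(3))
o=env.get_obs();print({k:np.round(v,3) for k,v in o.items()})
```

```text
pics
rig.py
[[465.775352     0.         252.08622878]
 [  0.         465.775352   191.97029182]
 [  0.           0.           1.        ]] [[ 9.97000e-01 -3.10000e-02  7.00000e-02  5.11555e+02]
 [-7.60000e-02 -5.11000e-01  8.56000e-01 -9.92867e+02]
 [ 9.00000e-03 -8.59000e-01 -5.12000e-01  6.64837e+02]
 [ 0.00000e+00  0.00000e+00  0.00000e+00  1.00000e+00]]
[[349.77507777   0.         255.93325499]
 [  0.         349.77507777 186.24657399]
 [  0.           0.           1.        ]] [[-3.60000e-02 -9.75000e-01  2.21000e-01  4.09426e+02]
 [-9.99000e-01  3.60000e-02 -6.00000e-03  1.08350e+01]
 [-2.00000e-03 -2.21000e-01 -9.75000e-01  9.50978e+02]
 [ 0.00000e+00  0.00000e+00  0.00000e+00  1.00000e+00]]
{'time': np.float64(0.1), 'qpos': array([ 1.187,  0.412, -0.013,  1.597,  0.006,  1.134, -0.082]), 'qvel': array([-0.   , -0.001,  0.001, -0.001, -0.   ,  0.001,  0.   ]), 'effort': array([ 2.0000e-03, -5.8910e+01,  6.4300e-01, -2.9171e+01, -5.4000e-02,
        1.5000e-02,  0.0000e+00]), 'eef_pos': array([ 193.94 , -593.686,  221.894]), 'eef_rot': array([ 0.988,  0.157, -0.   , -0.001]), 'contact_force': array([ 1.18 , -0.109, -0.906]), 'ft_torque': array([ 0.029, -0.01 , -0.012]), 'grasp_force': np.float64(0.0), 'gripper_width': np.float64(87.852)}
```

View pics/side0.png

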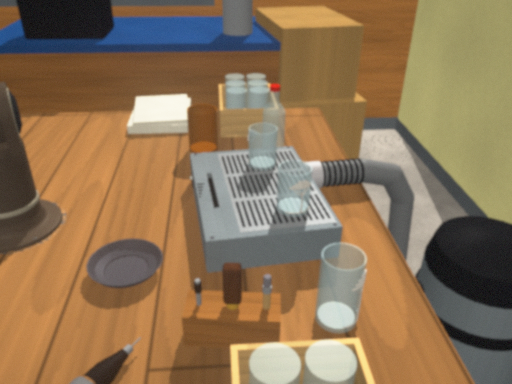

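View pics/top0.png

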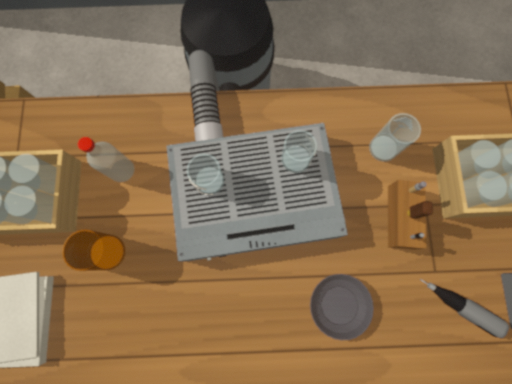

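The side view shows the block at about (232,320), with the dark handle at (232,283) and the slot at (212,190). In the top view the slot is at about (262,232), the handle top at (422,209), and the block top at (400,215). The tall glass is at (395,137), and the tumblers are at (207,173) and (299,150).

Run:
```python
import cv2,numpy as np,pickle
t=pickle.load(open("top.pkl","rb"))["pixels"][...,::-1]; s=pickle.load(open("side.pkl","rb"))["pixels"][...,::-1]
a=cv2.resize(t[205:265,170:350],None,fx=4.4,fy=4.4,interpolation=cv2.INTER_CUBIC)[:264]
b=cv2.resize(t[165:255,380:450],None,fx=3.6,fy=3.6,interpolation=cv2.INTER_CUBIC)
c=cv2.resize(s[255:345,175:285],None,fx=3.6,fy=3.6,interpolation=cv2.INTER_CUBIC)
im=np.zeros((594,800,3),np.uint8);im[:264,:792]=a;im[270:594,:252]=b;im[270:594,260:656]=c
cv2.imwrite("pics/crop.png",im)
```

```text
(no output)
```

View pics/crop.png

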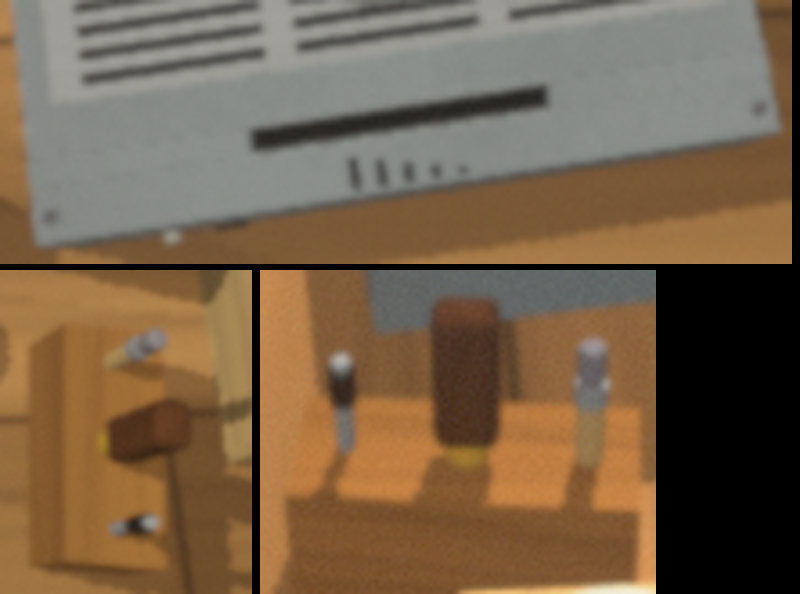

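The crop shows the bars growing to the left, which is station +y. The slot runs from about (227,236) to (294,226) in the top image. The pick stands between the scriber (near) and the brush (far).

Create h.py:
```python
import cv2,numpy as np,pickle
def world(f):
    z=f["z_map"];K=f["camera_matrix"];v,u=np.mgrid[:z.shape[0],:z.shape[1]]
    p=np.stack([(u-K[0,2])/K[0,0]*z,(v-K[1,2])/K[1,1]*z,z,np.ones_like(z)],-1)@f["extrinsics"].T
    p=p[...,:3];p[z==0]=np.nan;return p
def ray(f,uv,h):
    K=f["camera_matrix"];E=f["extrinsics"];uv=np.atleast_2d(uv)
    d=np.c_[(uv-K[:2,2])/[K[0,0],K[1,1]],np.ones(len(uv))]@E[:3,:3].T
    return E[:3,3]+d*((h-E[2,3])/d[:,2])[:,None]
def rect(p):
    r=cv2.minAreaRect(p[:,:2].astype(np.float32));return r
```

Run:
```python
from h import *
for n in("top","side"):
    f=pickle.load(open(n+".pkl","rb"));P=world(f);img=f["pixels"];g=img.max(-1)
    b=(P[...,0]>300)&(P[...,0]<600)&(P[...,1]>-480)&(P[...,1]<-280)
    for a,lo,hi in(("block",64,75),("handle",154,165)):
        q=P[b&(P[...,2]>lo)&(P[...,2]<hi)]
        print(n,a,len(q),rect(q),np.median(q,0) if len(q) else 0, np.ptp(q,0))
    w=(slice(215,245),slice(215,305)) if n=="top" else (slice(165,212),slice(203,222))
    m=np.zeros(g.shape,np.uint8);m[w]=(g[w]<95);k,l,st,_=cv2.connectedComponentsWithStats(m)
    i=1+np.argmax(st[1:,4]);v,u=np.where(l==i);r=cv2.minAreaRect(np.c_[u,v].astype(np.float32));print(n,"slot px",r,len(u))
    bp=cv2.boxPoints(r);W=ray(f,bp,85);print(W.round(1),rect(W))
    s=P[(P[...,2]>80)&(P[...,2]<90)&(P[...,0]>300)&(abs(P[...,1])<350)];print("station",rect(s),np.median(s[:,2]),len(s))
    # handle dark brown
    hsv=cv2.cvtColor(img,cv2.COLOR_RGB2HSV)
    w=(slice(190,225),slice(405,440)) if n=="top" else (slice(255,310),slice(215,250))
    m=np.zeros(g.shape,np.uint8);m[w]=(g[w]<115)
    k,l,st,c=cv2.connectedComponentsWithStats(m);i=1+np.argmax(st[1:,4]);print("handle px",st[i],c[i])
```

```text
top block 1416 ((520.0180053710938, -383.5814514160156), (71.99445343017578, 159.6765594482422), 83.36326599121094) [ 506.17172151 -375.92239443   69.49351379] [162.41869232  88.44100233  10.94216263]
top handle 133 ((525.6542358398438, -384.00579833984375), (21.790842056274414, 30.54838752746582), 85.94071960449219) [ 524.66316113 -382.48961518  158.54496244] [30.78011047 22.0852255   8.7361064 ]
top slot px ((260.0635986328125, 231.4132843017578), (4.789802074432373, 67.05722045898438), 81.25383758544922) 322
[[487.7  82.4  85. ]
 [506.9 -82.1  85. ]
 [495.2 -83.2  85. ]
 [476.1  80.8  85. ]] ((491.4742736816406, -0.5391006469726562), (11.801504135131836, 165.68344116210938), 6.6540141105651855)
station ((616.2464599609375, 24.402557373046875), (667.9261474609375, 463.9700012207031), 72.09416961669922) 84.70792130401833 16529
handle px [410 201  30  24 540] [426.11666667 211.86296296]
side block 2310 ((523.7630615234375, -384.32476806640625), (74.059814453125, 160.5504608154297), 82.7968978881836) [ 514.66697429 -395.50080465   70.10216986] [159.61131512  91.52788094  10.90538182]
side handle 191 ((528.43408203125, -385.5350646972656), (23.6694393157959, 30.686710357666016), 84.93600463867188) [ 528.32024335 -389.64092695  158.96623158] [30.6205222  24.86199119  8.1250033 ]
side slot px ((212.52943420410156, 191.61766052246094), (30.074417114257812, 4.123105525970459), 75.96376037597656) 123
[[480.4  55.9  85. ]
 [490.6  60.6  85. ]
 [507.4 -80.3  85. ]
 [498.2 -84.   85. ]] ((493.8890075683594, -11.785751342773438), (10.693260192871094, 144.4869384765625), 6.801208972930908)
station ((624.6848754882812, 48.864715576171875), (622.0978393554688, 464.57763671875), 70.37285614013672) 85.64506715865548 8395
handle px [ 215  255   35   49 1268] [232.49526814 275.41167192]
```

Add to h.py:
```python
from scipy.spatial.transform import Rotation as R
def delta(tgt,yaw=None):
    from rig import env, grab_frame
    o=env.get_obs();r=R.from_quat(o["eef_rot"]);M=r.as_matrix()
    d=M.T@(np.array(tgt)-o["eef_pos"]);y0=np.degrees(np.arctan2(M[1,0],M[0,0]))
    rv=None
    if yaw is not None:
        c,s=np.cos(np.radians(yaw)),np.sin(np.radians(yaw))
        T=np.array([[c,s,0],[s,-c,0],[0,0,-1]]);rv=R.from_matrix(M.T@T).as_rotvec().round(4)
    print("yaw",y0.round(2),"delta",d.round(2),rv)
```

Run:
```python
from h import *
delta([527,-385,215],-5.5)
P=world(pickle.load(open("top.pkl","rb")))
m=(P[...,0]>430)&(P[...,0]<620)&(P[...,1]<-425)&(P[...,1]>-500);q=P[m]
for lo in range(-500,-420,15):
    k=(q[:,1]>=lo)&(q[:,1]<lo+15);print(lo,np.nanmax(q[k,2]).round())
```

```text
yaw 18.1 delta [381.41 -94.91   6.99] [-1.400e-03  4.000e-04  4.118e-01]
-500 103.0
-485 4.0
-470 4.0
-455 3.0
-440 70.0Traceback (most recent call last):
  File "<stdin>", line 6, in <module>
    res = np.fmax.reduce(a, axis=axis, out=out, **kwargs)
ValueError: zero-size array to reduction operation fmax which has no identity
```

Units first: shifts go in shares of 500 mm and turns go in shares of 60 degrees. So 381 mm is 0.762, 330 mm is 0.66, 0.412 rad is 0.3934.

inch_along --pt "0.11 -0.028 0.002 0 0 0.0955 60" --pt "0.22 -0.054 0.004 0 0 0.191 60" --pt "0.33 -0.082 0.006 0 0 0.2865 60" --pt "0.44 -0.11 0.008 0 0 0.3915 60" --pt "0.55 -0.136 0.01 -0.001 0 0.3934 60" --pt "0.66 -0.164 0.012 -0.001 0 0.3934 60" --pt "0.762 -0.19 0.014 -0.001 0 0.3934 60" --pt "0.762 -0.19 0.014 -0.001 0 0.3934 60" --clamp_n 30

```text
time: 1.1
eef_pos: [530.9, -380.4, 214.6]
eef_rot: [0.999, -0.044, 0.0, -0.001]
contact_force: [-0.4, -0.3, 0.4]
gripper_width: 60.0
grasp_force: 0.0
```

```bash
python3 -c "
from h import *
delta([527,-385,111],-5.5)"
```

```text
yaw -5.05 delta [ -3.56   5.12 103.54] [-0.0021 -0.0006  0.0078]
```

inch_along --pt "0 0 0 0 0 0 60" --pt "0 0 0 0 0 0 60"

```text
time: 1.35
eef_pos: [525.3, -386.9, 215.6]
eef_rot: [0.999, -0.049, -0.0, 0.001]
contact_force: [-0.4, 0.2, -0.5]
gripper_width: 59.6
grasp_force: 0.0
```

```bash
python3 -c "
from h import *
from rig import env, grab_frame
delta([527,-385,111],-5.5)
f=grab_frame('side');cv2.imwrite('pics/s1.png',cv2.resize(f['pixels'][130:370,120:400,::-1],None,fx=2.4,fy=2.4))"
```

```text
yaw -5.65 delta [  1.6   -2.24 104.57] [ 0.0016  0.0006 -0.0026]
```

View pics/s1.png

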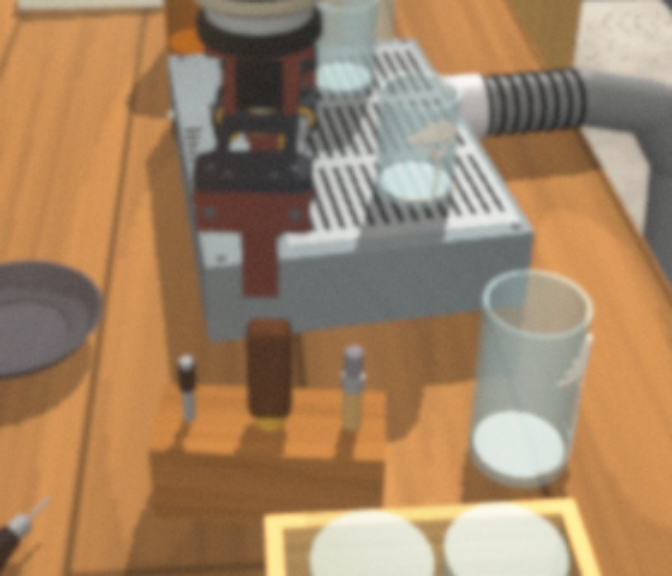

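The gripper hangs above the handle, with its fingertip at about (260,295) in the crop and the handle top at (269,325). I'll check the alignment in x by depth.

```bash
python3 -c "
from h import *
from rig import env, grab_frame
print(env.get_obs()['eef_pos'])
for n in('side','top'):
    P=world(grab_frame(n));m=(abs(P[...,0]-527)<40)&(abs(P[...,1]+385)<60)
    for lo,hi in((213,240),(154,164)):
        q=P[m&(P[...,2]>lo)&(P[...,2]<hi)]
        if len(q)>4: print(n,lo,len(q),np.percentile(q[:,0],[2,50,98]).round(1),np.percentile(q[:,1],[2,50,98]).round(1))
delta([527,-385,111],-5.5)
"
```

```text
[ 525.37797304 -386.88111376  215.73020427]
side 213 185 [511.3 523.3 535.2] [-426.9 -424.6 -399. ]
side 154 193 [513.5 528.3 543.4] [-397.5 -389.4 -375.3]
top 213 10 [508.6 516.8 519.7] [-422.1 -416.5 -414.9]
top 154 40 [510.5 514.9 519.3] [-394.2 -383.4 -372.5]
yaw -5.63 delta [  1.06  -1.79 104.8 ] [ 0.0013 -0.0001 -0.0022]
```

Converted, 105 mm is 0.21, 80 mm is 0.16, 0.001 rad is 0.001.

inch_along --pt "0.002 -0.0036 0.08 0.001 0 0 60" --pt "0.002 -0.0036 0.16 0.001 0 0 60" --pt "0.002 -0.0036 0.21 0.001 0 0 60" --pt "0.002 -0.0036 0.21 0.001 0 0 60" --pt "0.002 -0.0036 0.21 0.001 0 0 60"

```text
time: 2.12
eef_pos: [528.3, -384.6, 111.9]
eef_rot: [0.999, -0.048, 0.001, 0.0]
contact_force: [0.0, 0.0, 0.8]
gripper_width: 60.0
grasp_force: 0.0
```

```bash
python3 -c "
from h import *
delta([526.5,-385,110],-5.5)"
```

```text
yaw -5.55 delta [-1.78  0.56  1.93] [ 0.0008 -0.0016 -0.0008]
```

Converted, -1.3 mm is -0.0026, 1 mm is 0.002.

inch_along --pt "-0.0026 0.001 0.002 0 0 0 60" --pt "-0.0026 0.001 0.002 0 0 0 15" --pt "-0.0026 0.001 0.002 0 0 0 15" --pt "-0.0026 0.001 0.002 0 0 0 15" --pt "-0.0026 0.001 0.002 0 0 0 15" --pt "-0.0026 0.001 0.002 0 0 0 15" --clamp_n 45

```text
time: 2.88
eef_pos: [526.6, -384.2, 109.7]
eef_rot: [0.999, -0.048, 0.0, -0.0]
contact_force: [-0.4, -0.0, -0.1]
gripper_width: 23.7
grasp_force: 45.0
```

```bash
python3 -c "
from h import *
delta([526.5,-385,110],-5.5)"
```

```text
yaw -5.51 delta [-0.06  0.8  -0.3 ] [-0.     -0.0003 -0.0002]
```

Converted, -115 mm is -0.23, -75 mm is -0.15.

inch_along --pt "0 0 -0.06 0 0 0 15" --pt "0 0 -0.15 0 0 0 15" --pt "0 0 -0.23 0 0 0 15" --pt "0 0 -0.23 0 0 0 15" --clamp_n 45

```text
time: 3.38
eef_pos: [528.1, -385.2, 228.3]
eef_rot: [0.999, -0.048, 0.003, 0.002]
contact_force: [0.3, -0.4, -1.0]
gripper_width: 23.8
grasp_force: 45.0
```

```bash
python3 -c "
from h import *
delta([500.7,-75,215],6.65)"
```

```text
yaw -5.52 delta [ -57.16 -306.18   12.09] [ 0.0034 -0.0054 -0.2124]
```

Converted, -306 mm is -0.612, -285 mm is -0.57, -0.2124 rad is -0.2028.

inch_along --pt "-0.014 -0.08 0 0 0 0 15" --pt "-0.034 -0.19 0 0 0 -0.0668 15" --pt "-0.054 -0.3 0.006 0 0 -0.1337 15" --pt "-0.074 -0.41 0.014 0 0 -0.2028 15" --pt "-0.092 -0.5 0.02 0 0 -0.2028 15" --pt "-0.106 -0.57 0.026 0 0 -0.2028 15" --pt "-0.114 -0.612 0.028 0 0 -0.2028 15" --pt "-0.114 -0.612 0.028 0 0 -0.2028 15" --pt "-0.114 -0.612 0.028 0 0 -0.2028 15" --clamp_n 45

```text
time: 4.5
eef_pos: [498.9, -75.3, 210.1]
eef_rot: [0.998, 0.058, -0.0, 0.0]
contact_force: [-0.1, -0.5, -0.8]
gripper_width: 23.9
grasp_force: 45.0
```

```bash
python3 -c "
from h import *
from rig import env, grab_frame
delta([500.7,-75,205],6.65);print(env.get_obs()['contact_force'])
a=[]
for n in('side','top'):
    f=grab_frame(n);pickle.dump(f,open(n+'2.pkl','wb'));a.append(f['pixels'])
c=cv2.resize(a[0][110:230,160:290,::-1],None,fx=4,fy=4,interpolation=cv2.INTER_CUBIC);cv2.imwrite('pics/s2.png',c)"
```

```text
yaw 6.61 delta [ 1.78 -0.06  5.05] [ 0.0003  0.0008 -0.0007]
[-0.14867983 -0.46975267 -0.7930768 ]
```

View pics/s2.png

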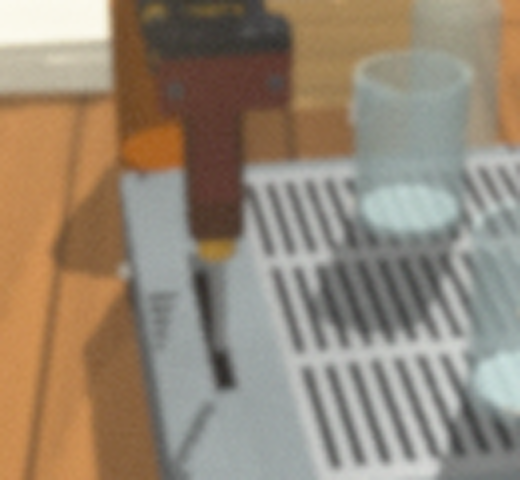

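The shaft hangs from the gripper with its tip at about (219,345) in the crop, just above the near (shut) end of the slot at (226,388).

```bash
python3 -c "
from h import *
f=pickle.load(open('side2.pkl','rb'));g=f['pixels']
print(ray(f,[[214.75,196.2]],105.5), ray(f,[[214.4,181]],135))
for h,z in ((196,None),(192,None),(188,None),(184,None),(200,None),(204,None)): print(h,g[h,204:226].mean(-1).astype(int))
P=world(f);m=(abs(P[...,0]-498)<25)&(abs(P[...,1]+75)<20)
for lo,hi in((108,116),(116,124),(124,132),(132,140)):
    q=P[m&(P[...,2]>lo)&(P[...,2]<hi)]
    print(lo,len(q),q.mean(0).round(1),np.ptp(q,0).round(1))
"
```

```text
[[500.26163924 -71.21840226 105.5       ]] [[500.54170109 -52.13782976 135.        ]]
196 [158 157 158 157 159 157 147 121  89  87 100 110 122 144 158 162 163 164
 164 160 163 162]
192 [160 161 161 161 157 144 116  81  71  91 110 121 141 159 166 164 165 164
 164 164 162 164]
188 [159 158 157 161 154 131  85  60  68  94 109 120 137 157 164 164 166 165
 166 165 169 167]
184 [152 159 162 157 134  90  59  54  74  97 114 125 141 159 163 166 167 166
 166 168 168 171]
200 [157 156 157 157 157 159 155 139 108  72  48  49  67 104 138 157 161 162
 161 162 161 161]
204 [158 159 160 162 162 162 162 157 141 114  73  50  49  68 105 137 157 160
 156 162 159 160]
108 8 [501.3 -77.7 112.9] [4.6 2.8 6.4]
116 7 [500.9 -78.3 120.6] [4.7 6.5 7.6]
124 11 [500.7 -77.4 127.9] [6.9 5.7 7. ]
132 13 [500.7 -77.6 136. ] [7.  7.1 7.6]
```

Converted, 30 mm is 0.06, 25 mm is 0.05.

inch_along --pt "0.0018 0.001 0.03 0 0 0 15" --pt "0.0018 0.001 0.05 0 0 0 15" --pt "0.0018 0.001 0.06 0 0 0 15" --pt "0.0018 0.001 0.06 0 0 0 15" --pt "0.0018 0.001 0.06 0 0 0 15" --clamp_n 45

```text
time: 5.22
eef_pos: [500.4, -74.6, 180.9]
eef_rot: [0.998, 0.058, 0.0, 0.0]
contact_force: [-0.1, -0.2, 0.2]
gripper_width: 23.8
grasp_force: 45.0
```

```bash
python3 -c "
from h import *
delta([499.8,-75.5,174.7],6.65)"
```

```text
yaw 6.66 delta [-0.7   0.85  6.17] [ 0.0001 -0.0006  0.0002]
```

Converted, 8 mm is 0.016, 6 mm is 0.012.

inch_along --pt "-0.0008 0.002 0.006 0 0 0 15" --pt "-0.0008 0.002 0.012 0 0 0 15" --pt "-0.0008 0.002 0.016 0 0 0 15" --pt "-0.0008 0.002 0.016 0 0 0 15" --clamp_n 45

```text
time: 5.72
eef_pos: [500.1, -75.7, 173.8]
eef_rot: [0.998, 0.058, 0.0, 0.0]
contact_force: [-2.5, 0.1, 10.0]
gripper_width: 24.1
grasp_force: 45.0
```

Converted, -6 mm is -0.012, -3 mm is -0.006.

inch_along --pt "0.0004 0 -0.0012 0 0 0 15" --pt "0.0004 -0.006 -0.0012 0 0 0 15" --pt "0.0004 -0.012 -0.0012 0 0 0 15" --pt "0.0004 -0.012 -0.0012 0 0 0 15" --clamp_n 45

```text
time: 6.22
eef_pos: [499.5, -68.6, 173.4]
eef_rot: [0.998, 0.058, 0.0, -0.001]
contact_force: [-1.1, 1.5, 3.6]
gripper_width: 23.6
grasp_force: 45.0
```

inch_along --pt "0 -0.006 0 0 0 0 15" --pt "0 -0.012 0 0 0 0 15" --pt "0 -0.012 0 0 0 0 15" --clamp_n 45

```text
time: 6.6
eef_pos: [498.4, -63.2, 172.9]
eef_rot: [0.998, 0.058, -0.0, -0.0]
contact_force: [0.5, -0.5, -1.5]
gripper_width: 23.4
grasp_force: 45.0
```

Converted, 1 mm is 0.002.

inch_along --pt "0 0 0 0 0 0 15" --pt "0 0 0.002 0 0 0 15" --pt "0 0 0.002 0 0 0 15" --clamp_n 45

```text
time: 6.98
eef_pos: [498.6, -63.8, 172.1]
eef_rot: [0.998, 0.058, -0.0, 0.0]
contact_force: [0.2, -0.1, -1.2]
gripper_width: 23.7
grasp_force: 45.0
```

Converted, 6 mm is 0.012, 3 mm is 0.006.

inch_along --pt "0 0 0.006 0 0 0 15" --pt "0 0 0.012 0 0 0 15" --pt "0 0 0.012 0 0 0 15" --clamp_n 45

```text
time: 7.35
eef_pos: [498.5, -63.7, 165.9]
eef_rot: [0.998, 0.058, -0.0, -0.0]
contact_force: [-0.1, -0.7, -1.1]
gripper_width: 23.9
grasp_force: 45.0
```

Converted, 18 mm is 0.036, 12 mm is 0.024.

inch_along --pt "0 0 0.012 0 0 0 15" --pt "0 0 0.024 0 0 0 15" --pt "0 0 0.036 0 0 0 15" --pt "0 0 0.036 0 0 0 15" --clamp_n 45

```text
time: 7.85
eef_pos: [498.3, -63.6, 147.6]
eef_rot: [0.998, 0.058, -0.0, -0.0]
contact_force: [-0.4, 0.2, -0.5]
gripper_width: 23.8
grasp_force: 45.0
```

inch_along --pt "0 -0.01 0 0 0 0 15" --pt "0 -0.022 0 0 0 0 15" --pt "0 -0.034 0 0 0 0 15" --pt "0 -0.046 0 0 0 0 15" --pt "0 -0.058 0 0 0 0 15" --pt "0 -0.07 0 0 0 0 15" --pt "0 -0.07 0 0 0 0 15" --clamp_n 45

```text
time: 8.72
eef_pos: [494.7, -29.1, 148.3]
eef_rot: [0.998, 0.058, 0.0, 0.0]
contact_force: [0.3, -2.6, -3.0]
gripper_width: 24.0
grasp_force: 45.0
```

Converted, -24 mm is -0.048, -18 mm is -0.036.

inch_along --pt "0 -0.012 0 0 0 0 15" --pt "0 -0.024 0 0 0 0 15" --pt "0 -0.036 0 0 0 0 15" --pt "0 -0.048 0 0 0 0 15" --pt "0 -0.048 0 0 0 0 15" --clamp_n 45

```text
time: 9.35
eef_pos: [491.9, -5.1, 148.3]
eef_rot: [0.998, 0.058, 0.0, 0.0]
contact_force: [0.8, -2.1, -2.6]
gripper_width: 23.8
grasp_force: 45.0
```

inch_along --pt "0 -0.008 0 0 0 0 15" --pt "0 -0.016 0 0 0 0 15" --pt "0 -0.016 0 0 0 0 15" --clamp_n 45

```text
time: 9.72
eef_pos: [491.0, 2.7, 148.3]
eef_rot: [0.998, 0.058, 0.0, 0.0]
contact_force: [0.5, -3.7, -2.9]
gripper_width: 23.3
grasp_force: 45.0
```

Converted, -6 mm is -0.012, -3 mm is -0.006.

inch_along --pt "0 -0.006 0 0 0 0 15" --pt "0 -0.012 0 0 0 0 15" --pt "0 -0.012 0 0 0 0 15" --clamp_n 45

```text
time: 10.1
eef_pos: [490.3, 8.6, 148.3]
eef_rot: [0.998, 0.058, 0.0, 0.0]
contact_force: [1.1, -4.1, -2.7]
gripper_width: 23.9
grasp_force: 45.0
```

inch_along --pt "0 -0.004 0 0 0 0 15" --pt "0 -0.008 0 0 0 0 15" --pt "0 -0.008 0 0 0 0 15" --clamp_n 45

```text
time: 10.48
eef_pos: [490.1, 10.4, 148.3]
eef_rot: [0.998, 0.057, 0.0, 0.001]
contact_force: [1.4, -9.7, -2.8]
gripper_width: 23.8
grasp_force: 45.0
```

Converted, -2 mm is -0.004, -1 mm is -0.002.

inch_along --pt "0 -0.002 0 0 0 0 15" --pt "0 -0.004 0 0 0 0 15" --pt "0 -0.004 0 0 0 0 15" --pt "0 -0.004 0 0 0 0 15" --clamp_n 45

```text
time: 10.98
eef_pos: [490.0, 10.7, 148.3]
eef_rot: [0.998, 0.057, 0.0, 0.002]
contact_force: [2.3, -13.4, -1.3]
gripper_width: 23.7
grasp_force: 45.0
```

Converted, 6 mm is 0.012, 3 mm is 0.006.

inch_along --pt "0 0.006 0 0 0 0 15" --pt "0 0.012 0 0 0 0 15" --pt "0 0.012 0 0 0 0 15" --pt "0 0.012 0 0 0 0 15" --clamp_n 45

```text
time: 11.48
eef_pos: [490.2, 9.5, 148.3]
eef_rot: [0.998, 0.058, 0.0, -0.0]
contact_force: [-1.2, -1.4, -1.3]
gripper_width: 24.0
grasp_force: 45.0
```

inch_along --pt "0 0 -0.016 0 0 0 15" --pt "0 0 -0.05 0 0 0 15" --pt "0 0 -0.1 0 0 0 15" --pt "0 0 -0.16 0 0 0 15" --pt "0 0 -0.17 0 0 0 15" --pt "0 0 -0.17 0 0 0 15" --clamp_n 45

```text
time: 12.22
eef_pos: [490.1, 9.0, 233.1]
eef_rot: [0.998, 0.058, 0.0, -0.0]
contact_force: [0.4, -0.3, -1.1]
gripper_width: 23.9
grasp_force: 45.0
```

```bash
python3 -c "
from h import *
from rig import env, grab_frame
delta([526.6,-384.5,225],-5.5)
a=grab_frame('side');pickle.dump(a,open('side3.pkl','wb'));t=grab_frame('top')
i=cv2.resize(a['pixels'][60:240,150:310,::-1],None,fx=2.5,fy=2.5,interpolation=cv2.INTER_CUBIC)
j=cv2.resize(t['pixels'][190:280,180:340,::-1],None,fx=2.5,fy=2.5,interpolation=cv2.INTER_CUBIC)
im=np.zeros((450,800,3),np.uint8);im[:,:400]=i;im[:225,400:]=j;cv2.imwrite('pics/s3.png',im)"
```

```text
yaw 6.67 delta [ -9.46 395.1    8.09] [-1.000e-04 -5.000e-04  2.124e-01]
```

View pics/s3.png

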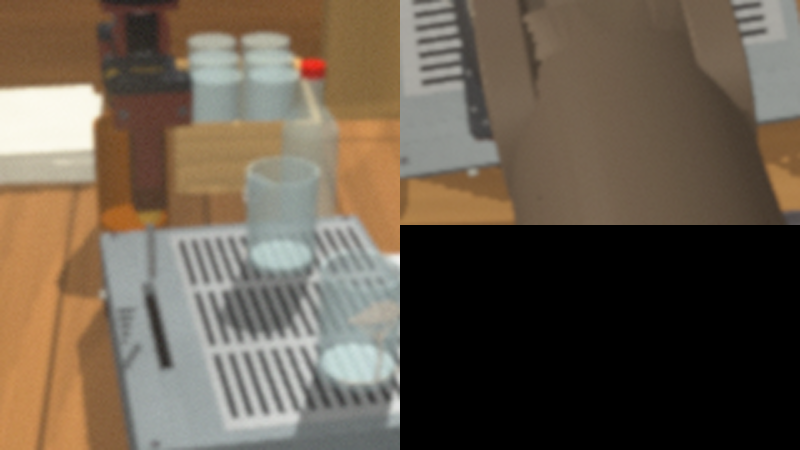

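The pick is out of the slot and appears upright, with its collar at (152,215) and tip at (148,290) in the crop. I'll measure its axis by depth to check for slip.

```bash
python3 -c "
from h import *
for n,c,lo in(('side2',(499,-75),100),('side3',(490,9),122)):
    f=pickle.load(open(n+'.pkl','rb'));P=world(f)
    m=(abs(P[...,0]-c[0])<13)&(abs(P[...,1]-c[1])<14)
    for l in range(lo,lo+62,8):
        q=P[m&(P[...,2]>l)&(P[...,2]<l+8)]
        if len(q): print(n,l,len(q),np.median(q,0).round(1),np.ptp(q,0).round(1))
"
```

```text
side2 100 2 [499.7 -74.4 106.6] [2.2 0.7 2.4]
side2 108 8 [501.1 -77.5 113.4] [4.6 2.8 6.4]
side2 116 7 [501.2 -78.2 119.8] [4.7 6.5 7.6]
side2 124 11 [501.4 -77.4 128. ] [6.9 5.7 7. ]
side2 132 13 [501.6 -77.8 136.6] [7.  7.1 7.6]
side2 140 11 [501.9 -77.6 143.3] [6.9 5.7 6.2]
side2 148 12 [502.2 -78.6 152.5] [6.9 5.1 6.7]
side2 156 13 [500.4 -77.5 159.8] [7.  7.  7.1]
side3 122 1 [492.5   9.2 128.6] [0. 0. 0.]
side3 130 8 [492.7   7.6 134.7] [5.  3.  6.1]
side3 138 10 [493.1   8.9 141.8] [5.  9.2 6.7]
side3 146 10 [490.8   7.6 149.6] [7.3 7.3 7. ]
side3 154 15 [493.4   8.8 157.5] [7.3 6.4 7.8]
side3 162 9 [491.5   8.9 166.1] [7.1 6.8 7.1]
side3 170 8 [491.8   6.  174.6] [4.9 8.  5.3]
side3 178 8 [492.    5.2 182.3] [4.9 4.1 6.3]
```

Converted, 395.3 mm is 0.7906, -9.5 mm is -0.019, 0.212 rad is 0.2024.

inch_along --pt "-0.002 0.07 0 0 0 0.0477 15" --pt "-0.004 0.18 0 0 0 0.0955 15" --pt "-0.008 0.29 0 0 0 0.1528 15" --pt "-0.01 0.4 0 0 0 0.2024 15" --pt "-0.012 0.51 0 0 0 0.2024 15" --pt "-0.016 0.62 0 0 0 0.2024 15" --pt "-0.018 0.71 0 0 0 0.2024 15" --pt "-0.019 0.764 0 0 0 0.2024 15" --pt "-0.019 0.7906 0 0 0 0.2024 15" --pt "-0.019 0.7906 0 0 0 0.2024 15" --clamp_n 45

```text
time: 13.58
eef_pos: [526.3, -384.8, 232.1]
eef_rot: [0.999, -0.048, -0.001, -0.0]
contact_force: [-0.7, 1.0, -0.8]
gripper_width: 23.9
grasp_force: 45.0
```

inch_along --pt "0 0 0 0 0 0 15" --pt "0 0 0 0 0 0 15" --clamp_n 45

```text
time: 13.82
eef_pos: [527.1, -383.5, 233.5]
eef_rot: [0.999, -0.047, 0.0, -0.0]
contact_force: [-0.3, -0.6, -0.1]
gripper_width: 23.9
grasp_force: 45.0
```

```bash
python3 -c "
from h import *
from rig import env, grab_frame
delta([526.6,-384.2,180],-5.5)
for n in('side','top'):
    f=grab_frame(n);pickle.dump(f,open(n+'4.pkl','wb'));P=world(f)
    m=(abs(P[...,0]-526)<13)&(abs(P[...,1]+384)<16)
    for l in range(124,188,8):
        q=P[m&(P[...,2]>l)&(P[...,2]<l+8)]
        if len(q): print(n,l,len(q),np.median(q,0).round(1),np.ptp(q,0).round(1))
f=pickle.load(open('side4.pkl','rb'));cv2.imwrite('pics/s4.png',cv2.resize(f['pixels'][200:360,160:300,::-1],None,fx=3.5,fy=3.5,interpolation=cv2.INTER_CUBIC))
"
```

```text
yaw -5.39 delta [-0.42  0.74 53.49] [-0.0004 -0.0005  0.0019]
side 124 1 [ 531.6 -383.9  130.5] [0. 0. 0.]
side 132 14 [ 529.  -386.8  136.2] [5.2 2.9 6.9]
side 140 17 [ 528.3 -386.5  144.3] [6.7 6.9 6.7]
side 148 20 [ 528.4 -386.2  151.9] [6.7 4.9 7.7]
side 156 18 [ 528.5 -385.5  160.2] [6.7 3.1 7.6]
side 164 19 [ 528.6 -385.9  167.5] [6.7 5.2 7. ]
side 172 18 [ 528.7 -385.5  175.9] [6.7 4.2 7. ]
side 180 17 [ 528.7 -386.1  184.3] [6.6 4.8 7. ]
top 124 1 [ 526.2 -379.7  131.4] [0. 0. 0.]
top 132 7 [ 524.8 -380.7  138.4] [5.1 3.4 7. ]
top 140 5 [ 524.1 -380.8  145.1] [7.  3.2 3.3]
top 148 4 [ 522.7 -382.2  153.1] [2.3 7.5 2.4]
```

View pics/s4.png

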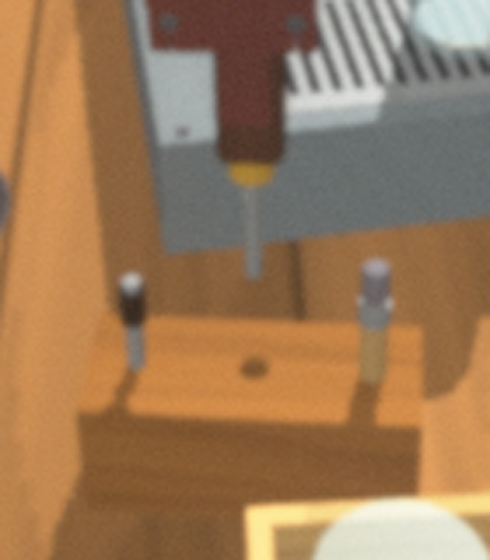

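The shaft hangs vertical above the empty hole. The hole is at (254,368) in the crop and the tip at (253,275). I'll compare them in the same camera frame.

```bash
python3 -c "
from h import *
f=pickle.load(open('side4.pkl','rb'));g=f['pixels'].max(-1).astype(int)
w=g[298:313,222:244];m=(w<w.max()*0.62);v,u=np.where(m);print(m.sum(),u.mean()+222,v.mean()+298)
print(ray(f,[[u.mean()+222,v.mean()+298]],70),ray(f,[[232.6,305.1]],70))
"
```

```text
5 232.4 305.2
[[ 528.00817025 -386.49796395   70.        ]] [[ 528.37124775 -386.276035     70.        ]]
```

Converted, 70 mm is 0.14, 62 mm is 0.124.

inch_along --pt "-0.0008 0.0018 0.03 0 0 0 15" --pt "-0.0008 0.0018 0.07 0 0 0 15" --pt "-0.0008 0.0018 0.1 0 0 0 15" --pt "-0.0008 0.0018 0.124 0 0 0 15" --pt "-0.0008 0.0018 0.14 0 0 0 15" --pt "-0.0008 0.0018 0.14 0 0 0 15" --pt "-0.0008 0.0018 0.14 0 0 0 15" --clamp_n 45

```text
time: 14.8
eef_pos: [526.5, -386.0, 163.8]
eef_rot: [0.999, -0.048, 0.0, 0.0]
contact_force: [-0.8, 0.0, -1.0]
gripper_width: 23.9
grasp_force: 45.0
```

```bash
python3 -c "
from h import *
delta([526.6,-384.5,109.7],-5.5)"
```

```text
yaw -5.49 delta [-0.07 -1.5  54.08] [ 0.0004 -0.001   0.0002]
```

In the hole with no contact force. Now lowering it home.

Converted, 53 mm is 0.106, 51 mm is 0.102.

inch_along --pt "0 -0.0026 0.024 0 0 0 15" --pt "0 -0.0026 0.054 0 0 0 15" --pt "0 -0.0026 0.08 0 0 0 15" --pt "0 -0.0026 0.096 0 0 0 15" --pt "0 -0.0026 0.102 0 0 0 15" --pt "0 -0.0026 0.106 0 0 0 15" --pt "0 -0.0026 0.106 0 0 0 15" --clamp_n 45

```text
time: 15.68
eef_pos: [526.4, -384.6, 110.5]
eef_rot: [0.999, -0.048, 0.0, 0.0]
contact_force: [0.0, -0.9, -1.2]
gripper_width: 23.8
grasp_force: 45.0
```

Converted, 1.3 mm is 0.0026, 1 mm is 0.002.

inch_along --pt "0 0 0.002 0 0 0 15" --pt "0 0 0.0026 0 0 0 15" --pt "0 0 0.0026 0 0 0 15" --clamp_n 45

```text
time: 16.05
eef_pos: [526.5, -384.6, 109.6]
eef_rot: [0.999, -0.048, 0.0, 0.0]
contact_force: [-1.8, 0.8, 4.6]
gripper_width: 24.0
grasp_force: 45.0
```

inch_along --pt "0 0 0 0 0 0 40" --pt "0 0 0 0 0 0 55" --pt "0 0 0 0 0 0 55" --pt "0 0 0 0 0 0 55"

```text
time: 16.55
eef_pos: [526.3, -384.4, 108.8]
eef_rot: [0.999, -0.048, 0.0, -0.0]
contact_force: [-0.1, 0.0, -1.7]
gripper_width: 54.3
grasp_force: 0.0
```

inch_along --pt "0 0 -0.06 0 0 0 60" --pt "0 0 -0.14 0 0 0 60" --pt "0 0 -0.22 0 0 0 60" --pt "0 0 -0.24 0 0 0 60" --pt "0 0 -0.24 0 0 0 60" --pt "0 0 -0.24 0 0 0 60"

```text
time: 17.3
eef_pos: [525.6, -384.0, 227.2]
eef_rot: [0.999, -0.048, -0.001, -0.001]
contact_force: [-0.0, 1.6, -0.2]
gripper_width: 59.8
grasp_force: 0.0
```

```bash
python3 -c "
from h import *
from rig import env, grab_frame
for n in('side','top'):
    f=grab_frame(n);pickle.dump(f,open(n+'5.pkl','wb'));P=world(f)
    q=P[(abs(P[...,0]-526)<25)&(abs(P[...,1]+384)<25)&(P[...,2]>150)&(P[...,2]<170)];print(n,len(q),np.median(q,0),np.percentile(q[:,2],[10,50,95]))
f=pickle.load(open('side5.pkl','rb'));cv2.imwrite('pics/s5.png',cv2.resize(f['pixels'][80:380,110:410,::-1],None,fx=2,fy=2,interpolation=cv2.INTER_CUBIC))
"
```

```text
side 229 [ 528.30333361 -391.42832136  158.40583953] [152.22256113 158.40583953 161.26242036]
top 70 [ 516.85907236 -376.94790303  157.14145479] [152.13211664 157.14145479 160.79114598]
```

View pics/s5.png

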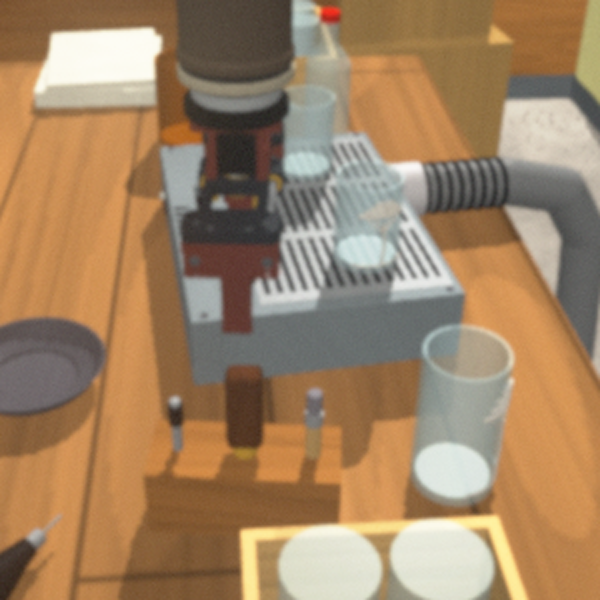

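The pick stands home in the block: handle top at about (243,370) in the crop, collar on the block, and the glasses undisturbed. The force rise at the end of the draw showed the shutter reaching its stop, so I'm handing in.

```bash
python3 -c "
from rig import env, grab_frame
print(env.close_job())"
```

```text
the job is handed in; nothing more can be done
None
```

I drew the shutter along +y until the pick stalled at about 13 N, which I take to be its open stop (there is no direct reading), stood the pick back home in the block, saw nothing disturbed in the last side view (the vase was partly hidden by the arm), and handed the job in at about 17 s.

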